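# Slide the press plate off the stacked boards and lay it on the bearers

### The job

The aluminium press plate with the wooden handle lies on two stacked boards, half under the low riser shelf. Slide it off the boards to the front, towards the robot, keeping it flat on them and not lifting it until it is clear, so that the two boards stay as they lie. Then lay it flat on the pair of wooden bearers, centred and with its handle running the same way as the battens, let go, and leave the other things on the bench alone.

Things in the scene. Friction and masses are not known exactly. Their poses are not given: they have to be found in the camera images.
- press_plate: Aluminium press plate, 110 (its x) x 120 (y) x 8 mm, about 0.42 kg. Origin: centre of its underside. Wooden handle bar on top, along x through the middle: 90 mm long, 16 wide (y), from 28 to 46 mm above the origin, on two 12 mm posts at x = -32 and +32, open beneath. At the start x points away from the robot within 0.4 rad and the bar's middle lies 15 to 35 mm behind the riser's front edge.
- board_top: Upper of two plywood boards, 240 (its x) x 160 (y) x 12 mm, 0.35 kg, loose. Origin: centre of its underside. Its long side points away from the robot, so it reaches 120 mm from its centre towards the robot; the press plate rests on it, 35 to 45 mm nearer the robot than its centre.
- board_low: Lower of the two boards, the same size, loose on the bench. Origin: centre of its underside.
- riser: Bench riser, fixed: plywood shelf 150 mm deep (its x), 290 wide (y), underside 285 and top 303 mm above the bench, gear standing on it. Origin: on the bench under the shelf's centre; x points away from the robot, front edge at x = -75 mm. Legs 12 mm thick at y = -127 and +127, x = -45 to +60. No room to come straight down on the plate's handle: a gripper must lean, reaching in from the front.
- bearers: Pair of wooden bearers, fixed: base board 130 (its x) x 120 (y) x 6 mm with two battens along its x, 120 mm long, 18 wide, centred at y = -40 and +40; batten tops 20 mm above the bench. Origin: centre of the underside, on the bench. x points away from the robot, turned to the right by 0.05 to 0.45 rad.
- heat_sink: Bystander: finned aluminium heat sink, 26 x 60 x 30 mm, behind the bearers. Origin: centre of the underside.
- screwdriver: Bystander: screwdriver with a blue handle, 148 mm long, 18 mm thick, lying near the front edge of the bench. Origin: centre of the underside.
- tape: Bystander: roll of black tape, 62 mm across, 19 mm high, lying on the right. Origin: centre of the underside.

How it is judged:
By the outcome, as a careful person would: the job done as asked, in the order asked, and still so for the second after the job is handed in, with the robot touching nothing.
It also fails if it takes over 43 s, if anything falls off the work surface, if the arm or the gripper's body presses on something with over 40 N, if the wrist force passes 120 N, or if a joint passes its speed limit or range.

### The arm

A 6-joint arm with a two-finger parallel gripper is mounted at the origin on a cart in front of the work surface, level with it; the furniture and walls round the work are solid. World frame = base frame: x ahead of the robot, y to its left, z up, the work surface at z = 0. Lengths are in mm, angles in degrees, forces in N, time in s.
With the tool pointing down it reaches from about 300 to 875 mm from the base axis. Payload 4.2 kg.
Tool frame: the origin (TCP) lies midway between the tips of the shut fingers; the grasp point (between the pads) lies 19 mm behind it; x points along the fingers, y is the direction in which the jaws open and shut, and the axes are right-handed (so a half turn about x gives the same grasp; the last joint's range is limited). The gripper opens to 85 mm and grips with 20 to 120 N. Pads are 22 mm wide; open, the fingers measure 114 mm over their backs; the gripper's body (76 mm by 85 mm) begins 54 mm behind the grasp point. The pads swing forward as they close: fully open they stand 13 mm farther back than shut.
Start: joints at [62.682, 18.312, 89.639, -0, 72.044, -1.146], TCP at [253.624, 516.058, 231.338] pointing down, gripper open.
Joint ranges: [-177.97, 177.97], [-48.28, 115.42], [12.27, 149.76], [-77.06, 257.06], [2.81, 150.46], [-146.56, 146.56]. Speed limits (degrees/s): [147.25, 147.25, 180, 180, 180, 180].

### API

Orientations are given as [roll, pitch, yaw] about the fixed x, y, z axes, in that order (R = Rz(yaw) Ry(pitch) Rx(roll)).
In Python, from workcell import readout, eyes, robot, models gives the robot as it stands.
- The arm moves only by the tool step_arm, never from a script. Its argument "motion" is a list that holds one entry, the list of rows, each a list of 7 numbers: the shift along the tool's x, y, z in mm, then the turn, a rotation vector about the tool's x, y, z in degrees, then the finger opening in mm, from 0 to 85.4. A call has 1 to 12 rows; each row is the pose to reach, as a shift and turn from the pose commanded when the call began, along the tool's axes at that moment; what a row does not reach only later rows make up. A row lasts 1/10 s, in which the tool goes at most 50 mm and 8.59 degrees, less where a joint would pass 70% of its speed; a pose out of reach is approached as far as the arm can. A call with a gripper value outside its range is refused whole. The fingers move at their own pace and stop on an object; "grip_force" is the grip in N (left out, the last holds). Time passes only in rows, so rows that repeat a pose let the fingers close. It gives the time, the measured TCP pose, the force and the opening at its end, in the units of the state.
- readout.read_state(): the state, without advancing time (a new reading comes with each control period).
- eyes.read_camera(name): name is "side" or "top"; returns a dict with "pixels" (480x640x3 uint8, red, green, blue), "z_map" (480x640 float32, mm along the optical axis (not along the pixel's ray), 0 where there is no reading), "K" (3x3 intrinsics, pixels), "view" (4x4, takes a point from world to camera coordinates). Camera axes: x right, y down, z forward; pixel columns grow to the right and rows downward; lengths in mm; the calibration is good to about 2 mm. A picture is of the moment at which its call begins.
- robot.hand_in(): hands the job in, once; it reports no verdict.
Trained networks look in a picture, given as the dict that the camera call returned (one of the last four; its "shot" number tells which), for a name from the list of things; names that differ only in an ending like _2 or _b are one class to them, and where a whole thing is asked for, a point or a joint stands for the part that bears it (a point fixed in the world has none). Each returns a list of dicts, best first, with "score" (0 to 1); they miss things now and then, are a little off and sometimes report something else, mostly with a low value. They report only what shows in the picture. A call takes as long as a camera call.
- models.find_in(label, picture): "point" ([column, row] in pixels, amid what is visible of it).
- models.masks_of(label, picture): "region" (480x640 bool, what is visible of it) and "point" ([column, row] in pixels, amid what is visible of it).
The state is a dict: "t": time; "joints": joint angles; "dq": joint speeds; "joint_efforts": joint torques, N m; "ee_pos": TCP position; "ee_rot": TCP orientation; "contact_force": force on the tool from outside, world axes, zero at the start; "torque": the same for the moment, N m; "gripper_width": finger opening in mm.
Only numpy, scipy, OpenCV 4.12 (cv2) and the standard library are available. Lean on these libraries where they do the work, as an engineer would, in place of code of your own. Each camera call takes 0.05 s, during which the arm holds its last target.

## Working session

There is one attempt and no reset: what is moved stays moved. The work goes in short steps, Python scripts to look and compute and a tool call to move; the robot and the scene stay as the last step left them, time stands still between calls to the robot, and variables do not carry over. Pictures are saved under pics/ and viewed, and the job is handed in when it is done.

Besides the shell and the picture viewer there is one more tool, called after "Request:" as name(argument=value, ...), one argument or row to a line, values as JSON. step_arm: Moves the arm, as the interface text tells. Its arguments: {"type":"object","properties":{"motion":{"type":"array"},"grip_force":{"type":"number"}},"required":["motion"]}

```bash
ls -la; mkdir -p pics; python3 - <<'E'
from workcell import readout, eyes, robot, models
import cv2,numpy as np,pickle
print(readout.read_state())
d={}
for n in("side","top"):
    p=eyes.read_camera(n); d[n]=p
    cv2.imwrite(f"pics/{n}0.png",p["pixels"][:,:,::-1])
    print(n,p["K"].tolist(),np.round(p["view"],3).tolist(),p.keys())
    for l in["press_plate","board_top","board_low","riser","bearers","heat_sink","screwdriver","tape"]:
        r=models.masks_of(l,p)
        print(l,[(round(q["score"],2),np.round(q["point"]).tolist(),int(q["region"].sum())) for q in r[:3]])
        d[n+l]=r[:2]
pickle.dump(d,open("d0.pkl","wb"))
E
```

```text
total 12
drwxr-xr-x  3 agent agent 4096 Dec  7 13:26 .
drwxr-xr-x 23 root  root  4096 Dec  7 13:26 ..
drwxr-xr-x  2 agent agent 4096 Dec  7 13:26 pics
{'t': 0.0, 'joints': array([ 6.26821751e+01,  1.83511050e+01,  8.97076874e+01, -7.39509390e-04,
        7.20431549e+01, -1.14370116e+00]), 'dq': array([-0.00237383, -0.02876466,  0.06928973,  0.00171409,  0.11784739,
        0.07075996]), 'joint_efforts': array([ 1.36025672e-03, -4.15516376e+01, -2.34169936e+01,  1.24112807e-04,
        7.94274209e-03,  1.90466011e-06]), 'ee_pos': array([253.39391831, 515.61719251, 230.47894553]), 'ee_rot': array([ -90.74856641,   89.89805028, -116.92246152]), 'contact_force': array([-0.11509197,  0.15860654,  0.33741867]), 'torque': array([-0.03169317,  0.01341807,  0.0059235 ]), 'gripper_width': 85.4163777807856}
side [[550.8205454616993, 0.0, 317.95409331037894], [0.0, 550.8205454616993, 244.7819306914637], [0.0, 0.0, 1.0]] [[0.155, -0.988, 0.004, -304.352], [-0.558, -0.091, -0.825, 327.72], [0.815, 0.126, -0.565, 524.089], [0.0, 0.0, 0.0, 1.0]] dict_keys(['pixels', 'z_map', 'K', 'view', 'shot'])
pr
[... 251 characters left out ...]
(0.78, [208.0, 322.0], 693)]
tape []
top [[517.7481749048684, 0.0, 324.17969022724344], [0.0, 517.7481749048684, 236.42604316339762], [0.0, 0.0, 1.0]] [[0.015, -1.0, 0.002, -232.125], [-0.978, -0.015, -0.209, 548.286], [0.209, 0.001, -0.978, 788.329], [0.0, 0.0, 0.0, 1.0]] dict_keys(['pixels', 'z_map', 'K', 'view', 'shot'])
press_plate [(0.6, [214.0, 161.0], 4085)]
board_top [(0.63, [226.0, 131.0], 5005)]
board_low [(0.72, [231.0, 206.0], 302), (0.47, [451.0, 212.0], 803)]
riser [(0.72, [177.0, 58.0], 26548), (0.23, [312.0, 265.0], 5152)]
bearers [(0.98, [312.0, 265.0], 5230)]
heat_sink [(0.74, [388.0, 207.0], 286)]
screwdriver [(0.88, [237.0, 338.0], 570)]
tape [(0.88, [447.0, 210.0], 867)]
```

View pics/side0.png

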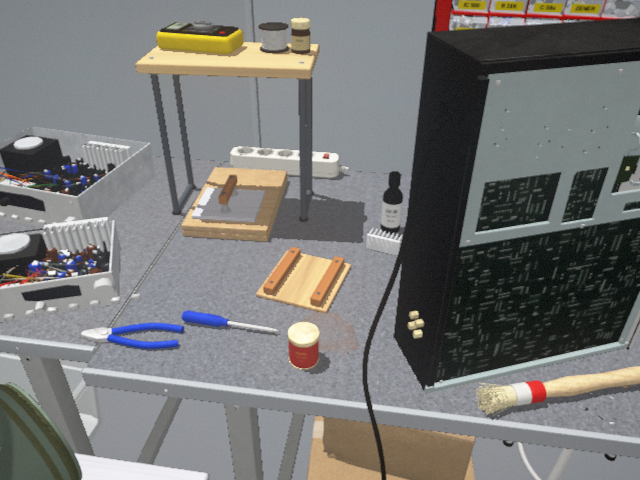

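View pics/top0.png

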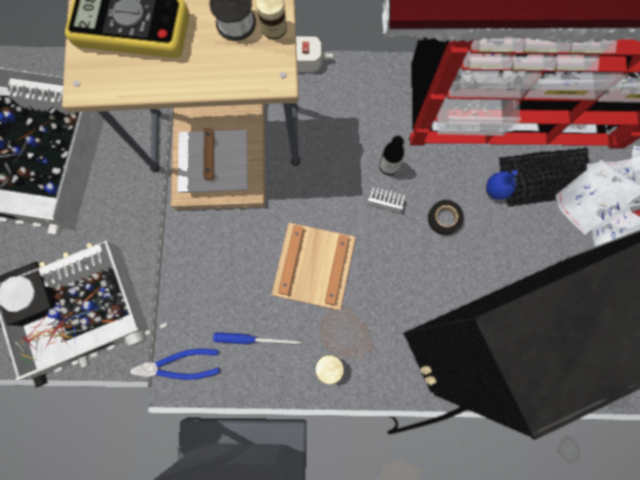

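The views show the plate on its boards with its handle at about (209,155) in top and (228,190) in side. The bearers are at (312,265) in top, the screwdriver at (235,338), and the heat sink at (388,200). Next I'll measure these in 3D.

```bash
cat > h.py <<'E'
import numpy as np,cv2
def cloud(p,mask=None):
    z=p["z_map"]; K=p["K"]; V=p["view"]
    m=(z>0) if mask is None else (z>0)&mask
    v,u=np.nonzero(m); d=z[v,u]
    c=np.stack([(u-K[0,2])/K[0,0]*d,(v-K[1,2])/K[1,1]*d,d],1)
    w=(c-V[:3,3])@np.linalg.inv(V[:3,:3]).T
    return w,u,v
def ray(p,uv):
    K=p["K"];V=p["view"];R=V[:3,:3]
    d=R.T@np.array([(uv[0]-K[0,2])/K[0,0],(uv[1]-K[1,2])/K[1,1],1]); o=-R.T@V[:3,3]
    return o,d
def at_z(p,uv,z):
    o,d=ray(p,uv); return o+d*(z-o[2])/d[2]
def tri(p1,a,p2,b):
    o1,d1=ray(p1,a);o2,d2=ray(p2,b)
    s=np.linalg.lstsq(np.stack([d1,-d2],1),o2-o1,rcond=None)[0]
    q1=o1+d1*s[0];q2=o2+d2*s[1]; return (q1+q2)/2,np.linalg.norm(q1-q2)
def proj(p,w):
    c=p["view"][:3,:3]@np.asarray(w,float)+p["view"][:3,3]; q=p["K"]@c; return q[:2]/q[2]
E
python3 - <<'E'
import pickle,numpy as np,cv2
from h import *
d=pickle.load(open("d0.pkl","rb"))
for n in("side","top"):
    p=d[n]
    for l in["press_plate","board_top","board_low","riser","bearers","heat_sink","screwdriver","tape"]:
        r=d[n+l]
        if not r: continue
        w,u,v=cloud(p,r[0]["region"])
        print(n,l,len(w),np.percentile(w,[3,50,97],axis=0).round().tolist())
    big=cv2.resize(p["pixels"][(90 if n=="top" else 150):(220 if n=="top" else 320),150:370,::-1],None,fx=3.6,fy=3.5,interpolation=cv2.INTER_CUBIC)
    cv2.imwrite(f"pics/{n}0crop.png",big[:600])
    # height histogram around
    w,u,v=cloud(p)
    print(np.median(w[(w[:,0]>350)&(w[:,0]<420)&(abs(w[:,1])<80)],axis=0))
for n in("top","side"):
    p=d[n]
    R=cv2.cvtColor(p["pixels"],cv2.COLOR_RGB2HSV)
E
```

```text
side press_plate 2147 [[636.0, -83.0, 27.0], [677.0, -30.0, 33.0], [741.0, 30.0, 71.0]]
side board_top 2972 [[612.0, -110.0, 17.0], [746.0, -49.0, 25.0], [847.0, 46.0, 27.0]]
side board_low 731 [[609.0, -115.0, 1.0], [615.0, -65.0, 9.0], [805.0, 35.0, 15.0]]
side riser 12040 [[661.0, -173.0, 13.0], [725.0, -42.0, 303.0], [807.0, 94.0, 344.0]]
side bearers 3819 [[446.0, -263.0, 3.0], [500.0, -206.0, 7.0], [571.0, -148.0, 22.0]]
side heat_sink 553 [[610.0, -354.0, 2.0], [619.0, -327.0, 20.0], [645.0, -300.0, 31.0]]
side screwdriver 692 [[379.0, -177.0, 5.0], [383.0, -87.0, 12.0], [392.0, -43.0, 18.0]]
[382.85431244  10.78934678   0.81210722]
top press_plate 4065 [[639.0, -83.0, 27.0], [688.0, -32.0, 30.0], [741.0, 28.0, 69.0]]
top board_top 4988 [[614.0, -112.0, 16.0], [727.0, -47.0, 22.0], [794.0, 44.0, 25.0]]
top board_low 301 [[609.0, -117.0, -1.0], [614.0, -62.0, 8.0], [801.0, 32.0, 12.0]]
top riser 26439 [[664.0, -176.0, 57.0], [725.0, -41.0, 301.0], [786.0, 89.0, 342.0]]
top bearers 5211 [[450.0, -265.0, 1.0], [510.0, -206.0, 5.0], [574.0, -148.0, 20.0]]
top heat_sink 284 [[610.0, -356.0, -4.0], [618.0, -335.0, 19.0], [630.0, -303.0, 30.0]]
top screwdriver 567 [[379.0, -168.0, -1.0], [386.0, -85.0, 12.0], [396.0, -46.0, 17.0]]
top tape 866 [[572.0, -461.0, -3.0], [600.0, -433.0, 15.0], [627.0, -407.0, 19.0]]
[385.72286721   7.70430092  -1.72990308]
```

```bash
sleep 1
python3 - <<'E'
import pickle,numpy as np,cv2
from h import *
d=pickle.load(open("d0.pkl","rb"))
def rect(w,name):
    if len(w)<5: print(name,"few");return
    r=cv2.minAreaRect(w[:,:2].astype(np.float32)); print(name,len(w),"c",np.round(r[0],1),"size",np.round(r[1],1),"ang",round(r[2],1),"zmed",np.median(w[:,2]).round(1))
for n in("side","top"):
    p=d[n]
    w,u,v=cloud(p)
    def box(x0,x1,y0,y1,z0,z1):
        return w[(w[:,0]>x0)&(w[:,0]<x1)&(w[:,1]>y0)&(w[:,1]<y1)&(w[:,2]>z0)&(w[:,2]<z1)]
    hd=box(630,780,-80,40,58,80); rect(hd,n+" handle")
    c=hd[:,:2]-hd[:,:2].mean(0); e=np.linalg.svd(c,full_matrices=False)[2][0]; e*=np.sign(e[0]);t=c@e; print("  pca ang",np.degrees(np.arctan2(e[1],e[0])).round(2),"mid",(hd[:,:2].mean(0)+e*(t.max()+t.min())/2).round(1),t.max()-t.min())
    m=d[n+"press_plate"][0]["region"]; pw,_,_=cloud(p,m); rect(pw[(pw[:,2]>26)&(pw[:,2]<40)],n+" plate")
    m=d[n+"board_top"][0]["region"]; pw,_,_=cloud(p,m); rect(pw[(pw[:,2]>19)&(pw[:,2]<30)],n+" btop")
    sh=box(640,830,-250,180,290,310); print(n,"shelf x,y",np.percentile(sh,[1,99],axis=0).round(0).tolist()); f=sh[(sh[:,1]>-170)&(sh[:,1]<90)]
    for y0 in(-170,-100,-30,40,): 
        g=sh[(sh[:,1]>y0)&(sh[:,1]<y0+40)]; print("   front edge at y",y0+20,np.percentile(g[:,0],1).round(1))
    m=d[n+"bearers"][0]["region"]; bw,bu,bv=cloud(p,m)
    rect(bw[bw[:,2]>-5],n+" bearers all")
    hi=bw[bw[:,2]>14]
    k,lab,cen=cv2.kmeans(hi[:,:2].astype(np.float32),2,None,(3,50,.1),5,cv2.KMEANS_PP_CENTERS)
    for i in(0,1):
        q=hi[lab[:,0]==i]; rect(q,n+" batten")
E
```

```text
side handle 290 c [691.1 -25.2] size [93.7 16.2] ang 2.8 zmed 69.8
  pca ang 2.01 mid [691.1 -27.1] 93.58300490887288
side plate 1748 c [726.6 -22.7] size [188.7 121.3] ang 3.1 zmed 32.8
side btop 2780 c [734.1 -29.6] size [248.3 160.4] ang 2.8 zmed 24.8
side shelf x,y [[657.0, -185.0, 290.0], [808.0, 99.0, 309.0]]
   front edge at y -150 670.0
   front edge at y -80 665.4
   front edge at y -10 660.8
   front edge at y 60 655.9
side bearers all 3819 c [ 524.3 -204.7] size [124.8 156.4] ang 78.7 zmed 7.2
side batten 558 c [ 520.1 -165.2] size [ 19.6 121.7] ang 78.6 zmed 20.1
side batten 567 c [ 503.7 -243.9] size [ 19.1 120.8] ang 78.6 zmed 20.2
top handle 510 c [690.5 -27.6] size [89.5 15.9] ang 3.4 zmed 67.3
  pca ang 3.26 mid [690.5 -28. ] 89.57172247610714
top plate 3470 c [691.3 -26.9] size [111.4 120. ] ang 3.1 zmed 29.8
top btop 4591 c [705.6 -32.9] size [186.3 160.4] ang 3.0 zmed 21.8
top shelf x,y [[659.0, -184.0, 292.0], [802.0, 99.0, 307.0]]
   front edge at y -150 671.5
   front edge at y -80 667.2
   front edge at y -10 662.4
   front edge at y 60 658.1
top bearers all 5206 c [ 512.8 -206.9] size [122.9 133. ] ang 78.1 zmed 4.6
top batten 734 c [ 520.2 -167.5] size [ 18.3 119.5] ang 78.5 zmed 17.8
top batten 731 c [ 504.8 -246. ] size [ 17.9 120.1] ang 78.7 zmed 17.8
```

View pics/top0crop.png

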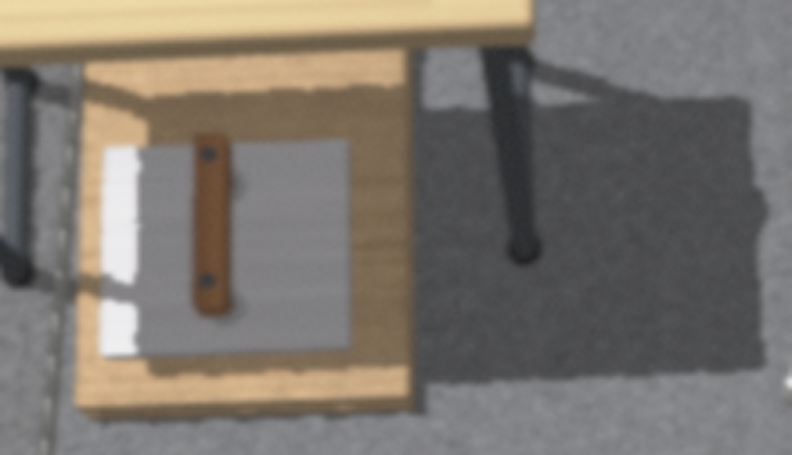

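View pics/side0crop.png

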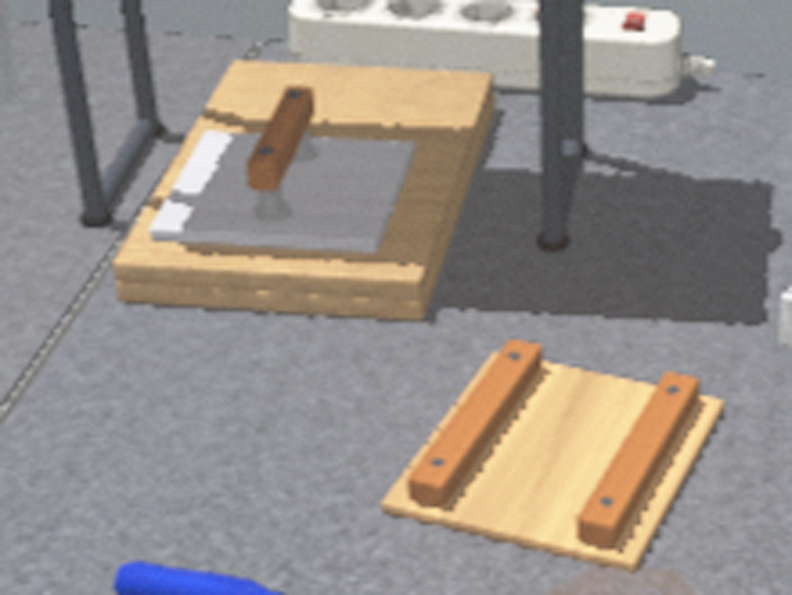

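```bash
cat > plan.py <<'E'
import numpy as np,json,os
from scipy.spatial.transform import Rotation as Ro
F="cmd.json"
def load():
    j=json.load(open(F)); return np.array(j["p"]),Ro.from_quat(j["q"])
def save(p,R): json.dump({"p":list(map(float,p)),"q":list(map(float,R.as_quat()))},open(F,"w"))
def goal(psi,a):
    c,s=np.cos(np.radians(psi)),np.sin(np.radians(psi));ca,sa=np.cos(np.radians(a)),np.sin(np.radians(a))
    x=np.array([ca*c,ca*s,-sa]); y=np.array([-s,c,0]); 
    return Ro.from_matrix(np.stack([x,y,np.cross(x,y)],1))
def rel(p,R):
    p0,R0=load(); return np.r_[R0.inv().apply(p-p0),(R0.inv()*R).as_rotvec(degrees=True)].round(1)
def done(row):
    p0,R0=load(); save(p0+R0.apply(row[:3]),R0*Ro.from_rotvec(row[3:6],degrees=True))
def check():
    from workcell import readout
    s=readout.read_state(); p,R=load(); Rm=Ro.from_euler("xyz",s["ee_rot"],degrees=True)
    print("t",s["t"],"pos",s["ee_pos"].round(1),"err",(s["ee_pos"]-p).round(1),"roterr world",(Rm*R.inv()).as_rotvec(degrees=True).round(2),"F",s["contact_force"].round(1),"M",s["torque"].round(2),"w",round(s["gripper_width"],1),"J",s["joints"].round(0))
E
python3 - <<'E'
import pickle
from plan import *; from h import *
Rm=Ro.from_euler("xyz",[-90.74856641,89.89805028,-116.92246152],degrees=True)
print(Rm.as_matrix().round(3))
y=Rm.as_matrix()[:,1]; psi=np.degrees(np.arctan2(-y[0],y[1])); 
R0=goal(psi,90); print(psi,R0.as_matrix().round(3),(R0.inv()*Rm).magnitude()*57.3)
save([253.624,516.058,231.338],R0)
for ps in(3.1,183.1):
  G=goal(3.1,55)*(Ro.identity() if ps<90 else Ro.from_rotvec([180,0,0],degrees=True))
  g=np.array([690.8,-27.2,62])+19*G.as_matrix()[:,0]
  print("grasp TCP",g.round(1)); pre=g-110*G.as_matrix()[:,0]; print("pre",pre, rel(pre,G))
d=pickle.load(open("d0.pkl","rb"))
w=np.vstack([cloud(d[n])[0] for n in("side","top")])
A=np.array([253,516]);B=np.array([630,-30])
t=((w[:,:2]-A)@(B-A))/((B-A)@(B-A)); dd=np.abs(np.cross(B-A,w[:,:2]-A))/np.linalg.norm(B-A)
m=(t>-.1)&(t<1.0)&(dd<120)
for k in range(10):
    q=w[m&(t>k/10)&(t<(k+1)/10)]; print(k,len(q),np.percentile(q[:,2],99.5).round() if len(q) else None)
E
```

```text
[[-0.001  0.441  0.897]
 [-0.002  0.897 -0.441]
 [-1.    -0.002 -0.   ]]
-26.173893925109276 [[ 0.     0.441  0.897]
 [-0.     0.897 -0.441]
 [-1.     0.     0.   ]] 0.10195722976524421
grasp TCP [701.7 -26.6  46.4]
pre [638.68092345 -30.02266829 136.54283603] [  94.8 -320.2  586.4  -28.4  -34.2    8.9]
grasp TCP [701.7 -26.6  46.4]
pre [638.68092345 -30.02266829 136.54283603] [  94.8 -320.2  586.4  144.6   11.9   45.6]
0 682 -741.0
1 340 -743.0
2 46 -746.0
3 743 67.0
4 9842 72.0
5 9775 84.0
6 10376 91.0
7 9128 79.0
8 9508 304.0
9 13320 304.0<stdin>:15: DeprecationWarning: Arrays of 2-dimensional vectors are deprecated. Use arrays of 3-dimensional vectors instead. (deprecated in NumPy 2.0)
```

```bash
python3 - <<'E'
from plan import *
print(rel(np.array([560,-31,210]),goal(3.1,55)))
E
```

```text
[  21.3 -355.8  516.3  -28.4  -34.2    8.9]
```

Request:
step_arm(
  motion=[
    [[2, -30, 43, -2.4, -2.8, 0.7, 85], [5, -60, 86, -4.7, -5.7, 1.5, 85], [7, -90, 129, -7.1, -8.5, 2.2, 85], [9, -120, 172, -9.5, -11.4, 3, 85], [11, -150, 215, -11.8, -14.2, 3.7, 85], [11, -178, 258, -14.2, -17.1, 4.5, 85], [11, -178, 258, -14.2, -17.1, 4.5, 85], [11, -178, 258, -14.2, -17.1, 4.5, 85], [11, -178, 258, -14.2, -17.1, 4.5, 85]],
  ],
)

```text
t: 1.8
ee_pos: [406.8, 242.8, 220.6]
ee_rot: [7.8, 72.3, -4.1]
contact_force: [0.1, 0.1, -0.6]
gripper_width: 84.8
```

```bash
python3 - <<'E'
from plan import *
done([11,-178,258,-14.2,-17.1,4.5]); check()
print(rel(np.array([560,-31,210]),goal(3.1,55)))
E
```

```text
t 1.8 pos [406.8 242.8 220.6] err [0.2 0.2 0.3] roterr world [ 0.06 -0.02 -0.05] F [ 0.1  0.1 -0.6] M [-0.01  0.17  0.  ] w 84.8 J [ 37.   3. 113. -15.  51. -33.]
[  62.4 -237.6  195.1  -14.2  -17.1    4.4]
```

Request:
step_arm(
  motion=[
    [[9, -34, 28, -2, -2.4, 0.6, 85], [18, -68, 56, -4, -4.9, 1.3, 85], [27, -102, 84, -6, -7.3, 1.9, 85], [36, -136, 112, -8.1, -9.8, 2.5, 85], [45, -170, 140, -10.1, -12.2, 3.1, 85], [54, -204, 168, -12.2, -14.7, 3.8, 85], [62.4, -237.6, 195.1, -14.2, -17.1, 4.4, 85], [62.4, -237.6, 195.1, -14.2, -17.1, 4.4, 85], [62.4, -237.6, 195.1, -14.2, -17.1, 4.4, 85], [62.4, -237.6, 195.1, -14.2, -17.1, 4.4, 85]],
  ],
)

```text
t: 2.8
ee_pos: [560.2, -30.3, 209.5]
ee_rot: [0.0, 55.1, 3.2]
contact_force: [-0.2, 0.9, -0.5]
gripper_width: 85.0
```

```bash
python3 - <<'E'
from plan import *
done([62.4,-237.6,195.1,-14.2,-17.1,4.4]); check()
G=goal(3.1,55); g=np.array([690.8,-27.2,62])+19*G.as_matrix()[:,0]
for b in (100,0): print(rel(g-b*G.as_matrix()[:,0],G))
E
```

```text
t 2.8 pos [560.2 -30.3 209.5] err [ 0.2  0.7 -0.4] roterr world [0.06 0.07 0.  ] F [-0.2  0.9 -0.5] M [-0.04  0.3  -0.04] w 85.0 J [  -8.    5.  120.   17.   22. -115.]
[115.2  -3.3  22.3   0.   -0.    0. ]
[215.2  -3.3  22.4   0.   -0.    0. ]
```

Request:
step_arm(
  motion=[
    [[30, -1, 6, 0, 0, 0, 85], [60, -2, 12, 0, 0, 0, 85], [90, -3, 17, 0, 0, 0, 85], [115, -3.3, 22.3, 0, 0, 0, 85], [115, -3.3, 22.3, 0, 0, 0, 85], [115, -3.3, 22.3, 0, 0, 0, 85]],
  ],
)

```text
t: 3.4
ee_pos: [644.0, -27.8, 128.2]
ee_rot: [0.0, 55.1, 3.3]
contact_force: [0.8, 0.2, -0.0]
gripper_width: 84.6
```

```bash
python3 - <<'E'
from plan import *
import pickle
done([115,-3.3,22.3,0,0,0]); check()
from workcell import readout,eyes
import cv2
s=readout.read_state(); print(s["joints"],s["ee_pos"],s["ee_rot"])
for n in("side","top"):
    p=eyes.read_camera(n); cv2.imwrite(f"pics/{n}1.png",p["pixels"][:,:,::-1])
E
```

```text
t 3.4 pos [644.  -27.8 128.2] err [-0.3  1.9 -0.3] roterr world [0.04 0.07 0.15] F [ 0.8  0.2 -0. ] M [ 0.03  0.26 -0.02] w 84.6 J [  -6.   18.  117.   27.   12. -125.]
[  -6.14655496   18.37479174  116.63144504   27.39961587   11.73827448
 -124.65129378] [643.97310389 -27.8113178  128.17713669] [1.88979627e-03 5.50945585e+01 3.27003666e+00]
```

```bash
cat > kin.py <<'E'
import numpy as np
from scipy.optimize import least_squares
from scipy.spatial.transform import Rotation as Ro
from plan import goal
S=[([62.6821751,18.3511050,89.7076874,-0.0007,72.0431549,-1.1437],[253.394,515.617,230.479],goal(-26.17,90),1),
   ([37,3,113,-15,51,-33],[406.8,242.8,220.6],Ro.from_euler("xyz",[7.8,72.3,-4.1],degrees=True),.15),
   ([-8,5,120,17,22,-115],[560.2,-30.3,209.5],Ro.from_euler("xyz",[0,55.1,3.2],degrees=True),.15),
   ([-6.14655,18.37479,116.63144,27.3996,11.73827,-124.65129],[643.973,-27.811,128.177],Ro.from_euler("xyz",[0,55.0946,3.27],degrees=True),1)]
import os,json
if os.path.exists("samples.json"):
    for j,p,r in json.load(open("samples.json")): S.append((j,p,Ro.from_euler("xyz",r,degrees=True),1))
D=np.pi/180
def wrist(q,k):
    a1,d1,L2,L3,e,Lt,lat=k; th=(q[1]+q[2])*D
    r=a1+L2*np.sin(q[1]*D)+L3*np.sin(th)+e*np.cos(th); z=d1+L2*np.cos(q[1]*D)+L3*np.cos(th)-e*np.sin(th)
    c,s=np.cos(q[0]*D),np.sin(q[0]*D)
    return np.array([r*c-lat*s,r*s+lat*c,z])
def res(k):
    o=[]
    for q,p,R,w in S: o+=list(w*(wrist(q,k)+k[5]*R.as_matrix()[:,0]-p))
    return np.r_[o,(np.array(k)-[50,300,400,400,0,318,11])*[.01,.01,.01,.01,.02,.005,.02]]
f=least_squares(res,[50,300,400,400,0,318,11]); k=f.x
def ik(p,R):
    """forearm frame IK -> q1,q2,q3,(q5 magnitude and signed pitch diff)"""
    X=R.as_matrix()[:,0]; w=np.asarray(p)-k[5]*X
    g=least_squares(lambda q:(wrist(q,k)-w),[np.degrees(np.arctan2(w[1],w[0])),20,110]); q=g.x
    th=(q[1]+q[2])*D; c,s=np.cos(q[0]*D),np.sin(q[0]*D)
    fa=np.array([np.sin(th)*c,np.sin(th)*s,np.cos(th)])
    q5=np.degrees(np.arccos(np.clip(fa@X,-1,1)))
    return q.round(1),round(q5,1),round(np.degrees(np.arcsin(-fa[2])),1),round(np.linalg.norm(g.fun),1),w.round(0)
if __name__=="__main__":
    print(k.round(1),np.array(res(k)).round(1))
    for a in(25,35,40,45,50,55,60,65,70,75):
        G=goal(3.1,a);B=goal(-11.4,a)
        t=19*G.as_matrix()[:,0]; tb=19*B.as_matrix()[:,0]
        print(a,"grasp",ik(np.array([691,-27,62])+t,G)[:4]); print("   out",ik(np.array([535,-36,62])+t,G)[:4]); print("   place",ik(np.array([512,-206,58])+tb,B)[:4])
E
python3 kin.py
```

```text
[  7.8 159.7 568.1 415.4  23.4 317.4  11.6] [-0.1 -0.  -0.   0.4  0.1  0.1  0.5 -0.2 -0.2 -0.1 -0.   0.  -0.4 -1.4
  1.7  0.2  0.5 -0.   0. ]
25 grasp (array([ -7.2,  39.1, 129.8]), np.float64(54.2), np.float64(79.0), np.float64(0.0))
   out (array([-13.3,  40.9, 151.2]), np.float64(76.6), np.float64(77.9), np.float64(0.0))
   place (array([-34. ,  40.6, 148.3]), np.float64(73.3), np.float64(81.1), np.float64(0.0))
35 grasp (array([ -6.6,  34. , 125.6]), np.float64(35.0), np.float64(69.6), np.float64(0.0))
   out (array([-11.8,  30.5, 146.4]), np.float64(52.0), np.float64(86.9), np.float64(0.0))
   place (array([-32.2,  31.3, 143.9]), np.float64(50.5), np.float64(85.2), np.float64(0.0))
40 grasp (array([ -6.3,  32.2, 122.9]), np.float64(25.7), np.float64(65.1), np.float64(0.0))
   out (array([-11.1,  26.7, 143.5]), np.float64(40.6), np.float64(80.3), np.float64(0.0))
   place (array([-31.2,  27.8, 141.1]), np.float64(39.8), np.float64(79.0), np.float64(0.0))
45 grasp (array([ -5.9,  30.9, 119.9]), np.float64(16.7), np.float64(60.8), np.float64(0.0))
   out (array([-10.3,  23.9, 140.4
[... 1103 characters left out ...]
7]), np.float64(9.6), np.float64(56.8), np.float64(0.0))
   place (array([-26.5,  21.7, 124.7]), np.float64(11.3), np.float64(56.4), np.float64(0.0))
70 grasp (array([ -4.3,  31.4, 101.9]), np.float64(26.9), np.float64(43.3), np.float64(0.0))
   out (array([ -7. ,  20.7, 123.1]), np.float64(16.9), np.float64(53.8), np.float64(0.0))
   place (array([-25.7,  22.2, 121.1]), np.float64(17.9), np.float64(53.3), np.float64(0.0))
75 grasp (array([-4. , 32.6, 97.9]), np.float64(34.6), np.float64(40.6), np.float64(0.0))
   out (array([ -6.5,  21.6, 119.5]), np.float64(24.3), np.float64(51.1), np.float64(0.0))
   place (array([-25. ,  23.1, 117.5]), np.float64(25.0), np.float64(50.6), np.float64(0.0))
```

View pics/side1.png

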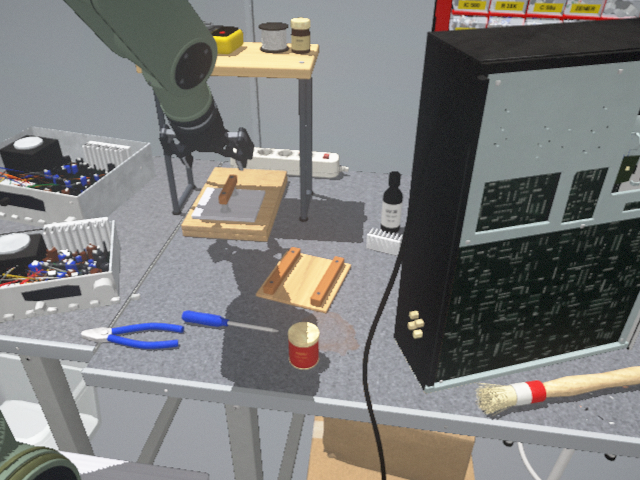

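View pics/top1.png

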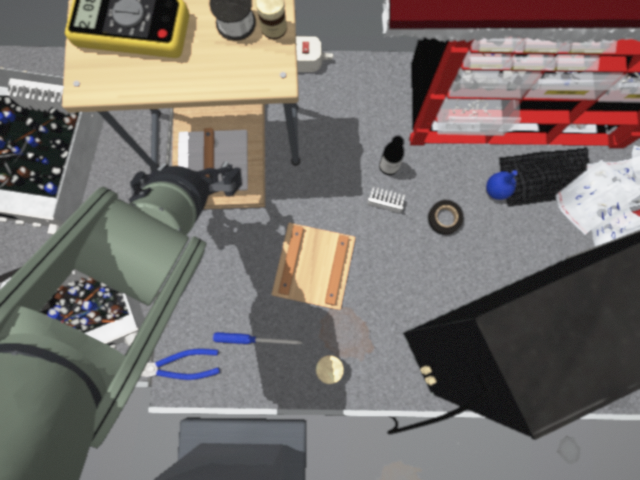

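```bash
cat > kin2.py <<'E'
from kin import *
def Rf(q):
    e=lambda a,v:Ro.from_euler(a,v,degrees=True)
    return e("z",q[0])*e("y",q[1]+q[2])*e("z",q[3])*e("y",q[4])*e("z",q[5])
C=Rf(S[0][0]).inv()*S[0][2]
def full(p,R,prev):
    q=ik(p,R)[0]; X=R.as_matrix()[:,0]
    w=np.asarray(p)-k[5]*X
    q=least_squares(lambda q:(wrist(q,k)-w),q).x
    M=(Ro.from_euler("z",q[0],degrees=True)*Ro.from_euler("y",q[1]+q[2],degrees=True)).inv()*R*C.inv()
    m=M.as_matrix(); q5=np.degrees(np.arccos(m[2,2])); q4=np.degrees(np.arctan2(m[1,2],m[0,2])); q6=np.degrees(np.arctan2(m[2,1],-m[2,0]))
    f=lambda v,r:r+(v-r+180)%360-180
    return np.r_[q,f(q4,prev[3]),q5,f(q6,prev[5])].round(1)
flip=Ro.from_rotvec([180,0,0],degrees=True)
if __name__=="__main__":
    print(C.as_matrix().round(3))
    for q,p,R,w in S: print(np.round(q,1),full(p,R,q))
    q=np.array(S[3][0]);p=S[3][1]
    way=[([600,-30,190],3.1,55),([560,-30,190],25,55),([560,-30,150],25,55),([540,-34,150],25,50),([540,-34,150],25,45),([540,-34,150],20,40),([540,-34,150],10,40),([540,-34,150],3.1,40),([620,-30,122],3.1,40),([705.5,-26,50],3.1,40),([550,-35,50],3.1,40),([550,-35,90],3.1,40),([526,-209,90],-11.4,40),([526,-209,46],-11.4,40)]
    q[5]+=180
    for P,ps,a in way:
        q=full(np.array(P,float),goal(ps,a)*flip,q); print(P,ps,a,q)
E
python3 kin2.py
```

```text
[[-0.002 -1.    -0.   ]
 [-0.     0.    -1.   ]
 [ 1.    -0.002 -0.   ]]
[62.7 18.4 89.7 -0.  72.  -1.1] [62.7 18.4 89.7 -0.  72.  -1.2]
[ 37   3 113 -15  51 -33] [ 37.1   2.8 113.3 -14.9  51.4 -32.9]
[  -8    5  120   17   22 -115] [  -7.8    4.6  120.2   17.    21.7 -114.9]
[  -6.1   18.4  116.6   27.4   11.7 -124.7] [  -6.1   18.4  116.6   27.    11.7 -124.2]
[600, -30, 190] 3.1 55 [ -7.    9.7 117.5  18.2  19.1  64.4]
[560, -30, 190] 25 55 [-16.8   8.7 118.8  44.5  33.2  14.4]
[560, -30, 150] 25 55 [-16.8  12.  121.9  52.6  28.9   4.9]
[540, -34, 150] 25 50 [-20.5  10.8 127.2  68.8  29.5 -14. ]
[540, -34, 150] 25 45 [-22.8  11.7 130.3  83.2  31.9 -30. ]
[540, -34, 150] 20 40 [-22.6  12.  135.  103.2  32.3 -46.2]
[540, -34, 150] 10 40 [-16.4  10.3 137.7 125.1  24.7 -55.4]
[540, -34, 150] 3.1 40 [-11.2   9.6 138.7 147.   20.5 -68. ]
[620, -30, 122] 3.1 40 [ -8.3  18.9 131.  155.   21.2 -73.9]
[705.5, -26, 50] 3.1 40 [ -6.3  32.2 122.9 163.   25.7 -80.7]
[550, -35, 50] 3.1 40 [-11.   26.7 143.5 163.1  40.5 -86.2]
[550, -35, 90] 3.1 40 [-11.   19.6 141.5 159.1  32.  -81.3]
[526, -209, 90] -11.4 40 [-31.2  20.5 139.1 149.9  31.5 -76.8]
[526, -209, 46] -11.4 40 [-31.2  27.8 141.1 155.8  39.7 -84. ]
```

```bash
python3 - <<'E'
from kin2 import *; from plan import *
T=goal(3.1,55)*Ro.from_rotvec([90,0,0],degrees=True)
print(rel(np.array([580,-31,200]),T))
E
```

```text
[-95.4   2.2 -11.7  90.   -0.    0. ]
```

Request:
step_arm(
  motion=[
    [[-25, 0, -3, 0, 0, 0, 85], [-50, 1, -6, 8, 0, 0, 85], [-75, 2, -9, 16, 0, 0, 85], [-95, 2, -12, 24, 0, 0, 85], [-95, 2, -12, 32, 0, 0, 85], [-95, 2, -12, 40, 0, 0, 85], [-95, 2, -12, 48, 0, 0, 85], [-95, 2, -12, 56, 0, 0, 85], [-95, 2, -12, 64, 0, 0, 85], [-95, 2, -12, 72, 0, 0, 85], [-95, 2, -12, 80, 0, 0, 85], [-95, 2, -12, 88, 0, 0, 85]],
  ],
)

```text
t: 4.7
ee_pos: [579.3, -30.9, 200.9]
ee_rot: [88.2, 54.9, 3.0]
contact_force: [1.0, -0.3, -0.1]
gripper_width: 84.9
```

```bash
python3 - <<'E'
from kin2 import *; from plan import *
done([-95,2,-12,88,0,0]);check()
T=goal(25,55)*flip
print(rel(np.array([560,-31,170]),T))
E
```

```text
t 4.7 pos [579.3 -30.9 200.9] err [-0.7  0.2  1.4] roterr world [ 0.18 -0.1  -0.26] F [ 1.  -0.3 -0.1] M [-0.03  0.26 -0.04] w 84.9 J [ -8.   7. 119.  18.  20. -27.]
[ 12.7 -33.2  -2.4  73.7   9.7  -9.3]
```

Request:
step_arm(
  motion=[
    [[1.3, -3.3, -0.2, 7.4, 1, -0.9, 85], [2.5, -6.6, -0.5, 14.7, 1.9, -1.9, 85], [3.8, -10, -0.7, 22.1, 2.9, -2.8, 85], [5.1, -13.3, -1, 29.5, 3.9, -3.7, 85], [6.4, -16.6, -1.2, 36.9, 4.9, -4.7, 85], [7.6, -19.9, -1.4, 44.2, 5.8, -5.6, 85], [8.9, -23.2, -1.7, 51.6, 6.8, -6.5, 85], [10.2, -26.6, -1.9, 59, 7.8, -7.4, 85], [11.4, -29.9, -2.2, 66.3, 8.7, -8.4, 85], [12.7, -33.2, -2.4, 73.7, 9.7, -9.3, 85], [12.7, -33.2, -2.4, 73.7, 9.7, -9.3, 85]],
  ],
)

```text
t: 5.8
ee_pos: [558.9, -31.2, 170.4]
ee_rot: [180.0, 55.0, 24.9]
contact_force: [1.2, 0.2, -1.3]
gripper_width: 85.1
```

```bash
python3 - <<'E'
from kin2 import *; from plan import *
done([12.7,-33.2,-2.4,73.7,9.7,-9.3]);check()
for P,ps,a in[([550,-34,150],25,47),([540,-34,150],20,40)]:
  print(rel(np.array(P),goal(ps,a)*flip))
E
```

```text
t 5.8 pos [558.9 -31.2 170.4] err [-1.1 -0.1  0.4] roterr world [ 0.   -0.01 -0.04] F [ 1.2  0.2 -1.3] M [-0.07  0.24 -0.05] w 85.1 J [-17.  11. 120.  48.  31.  10.]
[10.5 -1.5 19.9  0.   8.  -0. ]
[ 5.3 -5.8 27.3  3.7 15.   3.4]
```

Request:
step_arm(
  motion=[
    [[5, -1, 10, 0, 4, 0, 85], [10, -1.5, 20, 0, 8, 0, 85], [9, -3, 22, 1, 10, 1, 85], [7, -4, 25, 2, 12.5, 2, 85], [5.3, -5.8, 27.3, 3.7, 15, 3.4, 85], [5.3, -5.8, 27.3, 3.7, 15, 3.4, 85], [5.3, -5.8, 27.3, 3.7, 15, 3.4, 85], [5.3, -5.8, 27.3, 3.7, 15, 3.4, 85]],
  ],
)

```text
t: 6.6
ee_pos: [541.0, -34.0, 151.1]
ee_rot: [179.8, 39.9, 20.0]
contact_force: [0.8, -0.0, 0.0]
gripper_width: 84.9
```

```bash
python3 - <<'E'
from kin2 import *; from plan import *
done([5.3,-5.8,27.3,3.7,15,3.4]);check()
for P,ps,a in[([540,-34,150],3.1,40)]:
  print(rel(np.array(P),goal(ps,a)*flip))
E
```

```text
t 6.6 pos [541.  -34.  151.1] err [ 1.  -0.   1.1] roterr world [-0.1  -0.12  0.11] F [ 0.8 -0.   0. ] M [-0.1   0.31  0.05] w 84.9 J [-23.  12. 135. 103.  32. -46.]
[-0.   0.  -0.  10.9 -0.  12.9]
```

Request:
step_arm(
  motion=[
    [[0, 0, 0, 2.7, 0, 3.2, 85], [0, 0, 0, 5.4, 0, 6.5, 85], [0, 0, 0, 8.2, 0, 9.7, 85], [0, 0, 0, 10.9, 0, 12.9, 85], [0, 0, 0, 10.9, 0, 12.9, 85], [0, 0, 0, 10.9, 0, 12.9, 85], [0, 0, 0, 10.9, 0, 12.9, 85]],
  ],
)

```text
t: 7.3
ee_pos: [540.6, -34.0, 150.4]
ee_rot: [-180.0, 39.9, 3.2]
contact_force: [-0.4, -0.2, -0.8]
gripper_width: 84.6
```

```bash
python3 - <<'E'
from kin2 import *; from plan import *
done([0,0,0,10.9,0,12.9]);check()
G=goal(3.1,40)*flip; X=G.as_matrix()[:,0]; g=np.array([690.8,-27.2,62.5])+19*X
print(g)
for b in(100,40,0):print((g-b*X).round(1),rel(g-b*X,G))
E
```

```text
t 7.3 pos [540.6 -34.  150.4] err [ 0.6 -0.1  0.4] roterr world [-0.03 -0.06  0.09] F [-0.4 -0.2 -0.8] M [-0.    0.39 -0.01] w 84.6 J [-11.  10. 138. 147.  21. -68.]
[705.33354588 -26.41289129  50.28703542]
[628.8 -30.6 114.6] [ 90.9   1.4 -30.   -0.   -0.    0. ]
[674.7 -28.1  76. ] [150.9   1.5 -30.   -0.   -0.    0. ]
[705.3 -26.4  50.3] [190.9   1.5 -29.9  -0.   -0.    0. ]
```

Request:
step_arm(
  motion=[
    [[30, 0.5, -10, 0, 0, 0, 85], [60, 1, -20, 0, 0, 0, 85], [91, 1.5, -30, 0, 0, 0, 85], [111, 1.5, -30, 0, 0, 0, 85], [131, 1.5, -30, 0, 0, 0, 85], [151, 1.5, -30, 0, 0, 0, 85], [151, 1.5, -30, 0, 0, 0, 85], [151, 1.5, -30, 0, 0, 0, 85]],
  ],
)

```text
t: 8.1
ee_pos: [674.7, -28.6, 75.6]
ee_rot: [-179.9, 40.0, 3.2]
contact_force: [0.6, -1.0, -0.1]
gripper_width: 85.2
```

```bash
python3 - <<'E'
from kin2 import *; from plan import *
done([151,1.5,-30,0,0,0]);check()
from workcell import eyes
import cv2
p=eyes.read_camera("side"); cv2.imwrite("pics/side2.png",cv2.resize(p["pixels"][120:280,120:340,::-1],None,fx=3.5,fy=3.5,interpolation=cv2.INTER_CUBIC))
E
```

```text
t 8.1 pos [674.7 -28.6  75.6] err [-0.2 -0.5 -0.4] roterr world [ 0.01  0.04 -0.  ] F [ 0.6 -1.  -0.1] M [-0.01  0.36 -0.03] w 85.2 J [ -7.  27. 126. 161.  25. -79.]
```

View pics/side2.png

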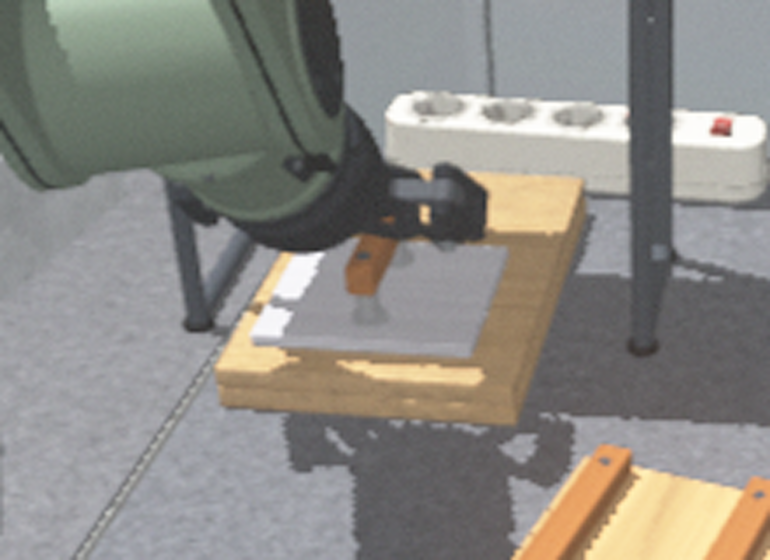

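Side view: the open fingers stand astride the bar, which is at about (375,262) in the crop, and the wrist is clear of shelf, legs and boards. I'm moving in the last 40 mm.

Request:
step_arm(
  motion=[
    [[10, 0, 0, 0, 0, 0, 85], [20, 0, 0, 0, 0, 0, 85], [30, 0, 0, 0, 0, 0, 85], [40, 0, 0, 0, 0, 0, 85], [40, 0, 0, 0, 0, 0, 85], [40, 0, 0, 0, 0, 0, 85]],
  ],
)

```text
t: 8.75
ee_pos: [705.5, -26.2, 49.7]
ee_rot: [-179.9, 40.0, 3.2]
contact_force: [0.5, 0.5, -0.6]
gripper_width: 85.5
```

```bash
python3 - <<'E'
from kin2 import *; from plan import *
done([40,0,0,0,0,0]);check()
from workcell import eyes
import cv2
p=eyes.read_camera("side"); cv2.imwrite("pics/side3.png",cv2.resize(p["pixels"][120:280,120:340,::-1],None,fx=3.5,fy=3.5,interpolation=cv2.INTER_CUBIC))
E
```

```text
t 8.75 pos [705.5 -26.2  49.7] err [ 0.   0.2 -0.6] roterr world [0.01 0.04 0.02] F [ 0.5  0.5 -0.6] M [-0.03  0.37 -0.03] w 85.5 J [ -6.  32. 123. 163.  26. -81.]
```

View pics/side3.png

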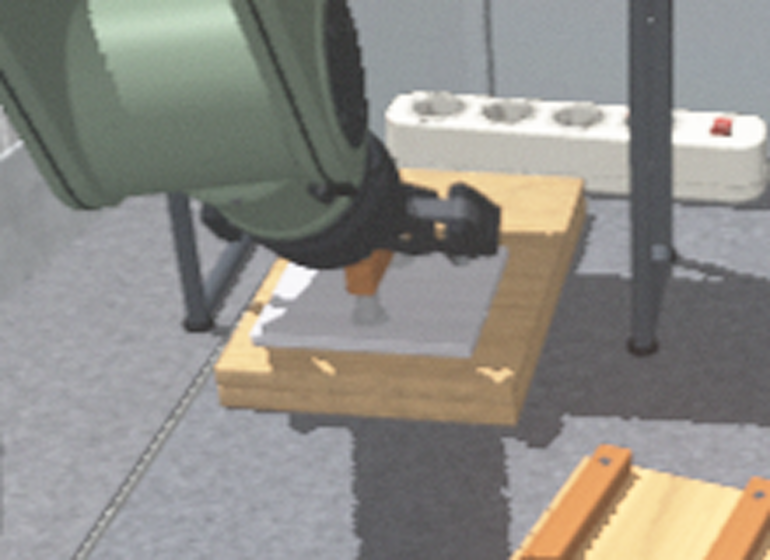

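Request:
step_arm(
  motion=[
    [[0, 0, 0, 0, 0, 0, 40], [0, 0, 0, 0, 0, 0, 20], [0, 0, 0, 0, 0, 0, 5], [0, 0, 0, 0, 0, 0, 5], [0, 0, 0, 0, 0, 0, 5], [0, 0, 0, 0, 0, 0, 5], [0, 0, 0, 0, 0, 0, 5], [0, 0, 0, 0, 0, 0, 5], [0, 0, 0, 0, 0, 0, 5]],
  ],
  grip_force=60,
)

```text
t: 9.7
ee_pos: [705.5, -26.3, 50.5]
ee_rot: [-179.9, 39.9, 3.2]
contact_force: [-2.9, -0.2, 3.4]
gripper_width: 15.2
```

```bash
python3 - <<'E'
from kin2 import *; from plan import *
check()
for s in (10,30,160): 
  d=-s*np.array([np.cos(.0541),np.sin(.0541),0]); print(rel(load()[0]+d,load()[1]))
print(load()[1].inv().apply([0,0,1]))
E
```

```text
t 9.7 pos [705.5 -26.3  50.5] err [0.1 0.1 0.3] roterr world [ 0.   -0.03  0.01] F [-2.9 -0.2  3.4] M [-0.01  0.24  0.  ] w 15.2 J [ -6.  32. 123. 163.  26. -81.]
[-7.7 -0.   6.4  0.   0.   0. ]
[-23.   -0.   19.3   0.    0.    0. ]
[-122.6   -0.   102.8    0.     0.     0. ]
[-0.64253711 -0.00081305 -0.76625414]
```

Request:
step_arm(
  motion=[
    [[-0.2, 0, -0.3, 0, 0, 0, 5], [-1.8, 0, 1, 0, 0, 0, 5], [-3.3, 0, 2.3, 0, 0, 0, 5], [-5.6, 0, 4.2, 0, 0, 0, 5], [-7.9, 0, 6.1, 0, 0, 0, 5]],
  ],
)

```text
t: 10.2
ee_pos: [695.3, -27.0, 50.5]
ee_rot: [-179.9, 40.0, 3.2]
contact_force: [1.1, -0.3, -0.8]
gripper_width: 14.7
```

```bash
python3 - <<'E'
from kin2 import *; from plan import *
done([-7.9,0,6.1,0,0,0]);check()
E
```

```text
t 10.2 pos [695.3 -27.   50.5] err [-0.2 -0.  -0.2] roterr world [ 0.01  0.01 -0.  ] F [ 1.1 -0.3 -0.8] M [-0.06  0.28 -0.  ] w 14.7 J [ -7.  31. 125. 163.  27. -81.]
```

Request:
step_arm(
  motion=[
    [[-3.8, 0, 3.2, 0, 0, 0, 5], [-7.7, 0, 6.4, 0, 0, 0, 5], [-11.5, 0, 9.6, 0, 0, 0, 5], [-15.3, 0, 12.9, 0, 0, 0, 5], [-19.2, 0, 16.1, 0, 0, 0, 5], [-23, 0, 19.3, 0, 0, 0, 5], [-26.8, 0, 22.5, 0, 0, 0, 5], [-30.6, 0, 25.7, 0, 0, 0, 5]],
  ],
)

```text
t: 11.0
ee_pos: [655.1, -29.1, 50.5]
ee_rot: [-179.9, 40.0, 3.2]
contact_force: [1.6, -0.6, -2.1]
gripper_width: 14.9
```

```bash
python3 - <<'E'
from kin2 import *; from plan import *
done([-30.6,0,25.7,0,0,0]);check()
from workcell import eyes
import cv2
for n,c in(("side",(120,280,120,340)),("top",(80,240,130,350))):
    p=eyes.read_camera(n); cv2.imwrite(f"pics/{n}4.png",cv2.resize(p["pixels"][c[0]:c[1],c[2]:c[3],::-1],None,fx=3.5,fy=3.5,interpolation=cv2.INTER_CUBIC))
E
```

```text
t 11.0 pos [655.1 -29.1  50.5] err [-0.5  0.  -0.1] roterr world [ 0.    0.01 -0.  ] F [ 1.6 -0.6 -2.1] M [-0.04  0.4   0.01] w 14.9 J [ -7.  30. 130. 164.  30. -83.]
```

View pics/side4.png

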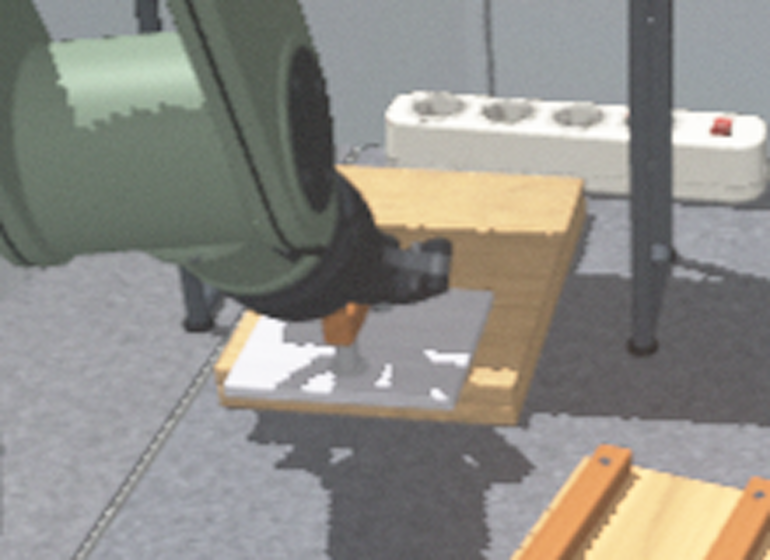

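The plate slides and the boards' corners (217,405) and (515,422) haven't moved. I'll keep sliding.

Request:
step_arm(
  motion=[
    [[-3.8, 0, 3.2, 0, 0, 0, 5], [-7.7, 0, 6.4, 0, 0, 0, 5], [-11.5, 0, 9.6, 0, 0, 0, 5], [-15.3, 0, 12.9, 0, 0, 0, 5], [-19.2, 0, 16.1, 0, 0, 0, 5], [-23, 0, 19.3, 0, 0, 0, 5], [-26.8, 0, 22.5, 0, 0, 0, 5], [-30.6, 0, 25.7, 0, 0, 0, 5], [-34.5, 0, 28.9, 0, 0, 0, 5], [-38.3, 0, 32.1, 0, 0, 0, 5], [-42.1, 0, 35.3, 0, 0, 0, 5], [-46, 0, 38.6, 0, 0, 0, 5]],
  ],
)

```text
t: 12.3
ee_pos: [595.2, -32.4, 50.5]
ee_rot: [-179.9, 40.0, 3.2]
contact_force: [1.0, 0.6, -3.0]
gripper_width: 14.8
```

```bash
python3 - <<'E'
from kin2 import *; from plan import *
done([-46,0,38.6,0,0,0]);check()
E
```

```text
t 12.3 pos [595.2 -32.4  50.5] err [-0.5 -0.  -0.1] roterr world [ 0.    0.01 -0.  ] F [ 1.   0.6 -3. ] M [-0.08  0.67 -0.01] w 14.8 J [ -9.  28. 138. 164.  36. -85.]
```

Request:
step_arm(
  motion=[
    [[-3.8, 0, 3.2, 0, 0, 0, 5], [-7.7, 0, 6.4, 0, 0, 0, 5], [-11.5, 0, 9.6, 0, 0, 0, 5], [-15.3, 0, 12.9, 0, 0, 0, 5], [-19.2, 0, 16.1, 0, 0, 0, 5], [-23, 0, 19.3, 0, 0, 0, 5], [-26.8, 0, 22.5, 0, 0, 0, 5], [-30.6, 0, 25.7, 0, 0, 0, 5], [-34.5, 0, 28.9, 0, 0, 0, 5], [-38.3, 0, 32.1, 0, 0, 0, 5], [-42.1, 0, 35.3, 0, 0, 0, 5]],
  ],
)

```text
t: 13.4
ee_pos: [540.4, -35.4, 50.6]
ee_rot: [-179.9, 40.0, 3.2]
contact_force: [0.0, 0.3, -4.6]
gripper_width: 15.0
```

```bash
python3 - <<'E'
from kin2 import *; from plan import *; from h import *
done([-42.1,0,35.3,0,0,0]);check()
from workcell import eyes
import cv2
for n,c in(("side",(150,310,120,340)),("top",(80,240,130,350))):
    p=eyes.read_camera(n); cv2.imwrite(f"pics/{n}5.png",cv2.resize(p["pixels"][c[0]:c[1],c[2]:c[3],::-1],None,fx=3.5,fy=3.5,interpolation=cv2.INTER_CUBIC))
G=load()[1]
p,R=load(); print("lift",rel(p+[0,0,30],R))
B=goal(-11.4,40)*flip
print("above",rel(np.array([512.3,-205.8,62.5+25])+19*B.as_matrix()[:,0],B), full(np.array([512.3,-205.8,62.5+25])+19*B.as_matrix()[:,0],B,[0,0,0,160,0,-80]))
E
```

```text
t 13.4 pos [540.4 -35.4  50.6] err [-0.4 -0.  -0. ] roterr world [ 0. -0. -0.] F [ 0.   0.3 -4.6] M [-0.02  0.91 -0.01] w 15.0 J [-12.  26. 145. 163.  42. -87.]
lift [-19.3  -0.  -23.    0.    0.    0. ]
above [-34.  172.3  -3.9   9.3  -0.   11.1] [-31.1  22.9 139.8 152.4  34.2 -79.6]
```

View pics/side5.png

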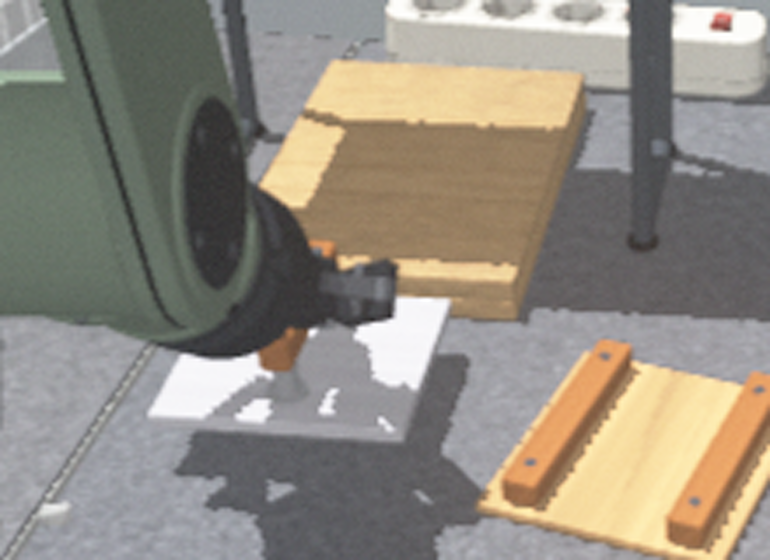

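View pics/top5.png

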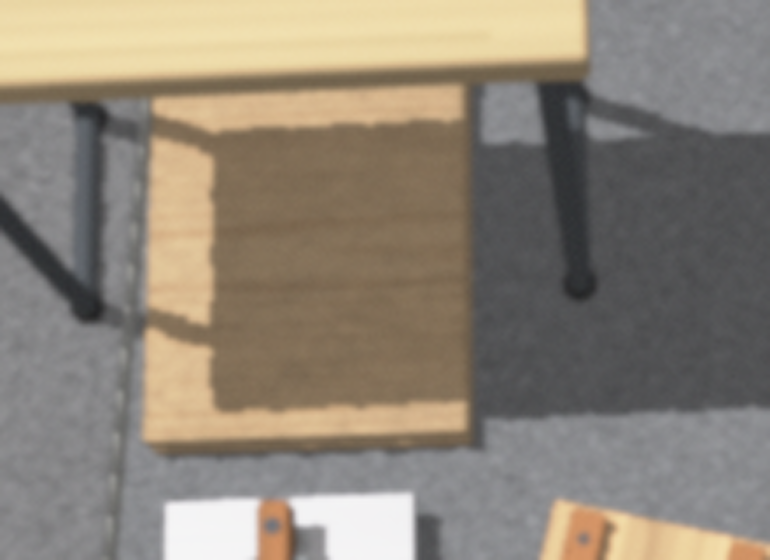

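The plate is clear of the boards, carried level, and the boards lie as before. Next I lift and carry it over the bearers.

Request:
step_arm(
  motion=[
    [[-5, 0, -6, 0, 0, 0, 5], [-12, 0, -14, 0, 0, 0, 5], [-19.3, 0, -23, 0, 0, 0, 5], [-20, 15, -22, 0.8, 0, 1, 5], [-22, 35, -20, 1.9, 0, 2.3, 5], [-24, 58, -17, 3.2, 0, 3.8, 5], [-26, 81, -14.5, 4.4, 0, 5.2, 5], [-28, 104, -12, 5.6, 0, 6.7, 5], [-30, 127, -9, 6.9, 0, 8.2, 5], [-32, 150, -6.5, 8.1, 0, 9.7, 5], [-33.4, 165, -4.5, 8.9, 0, 10.6, 5], [-34, 172.3, -3.9, 9.3, 0, 11.1, 5]],
  ],
)

```text
t: 14.7
ee_pos: [526.6, -209.8, 75.3]
ee_rot: [-180.0, 40.0, -11.4]
contact_force: [-0.1, -0.4, -4.4]
gripper_width: 15.3
```

Request:
step_arm(
  motion=[
    [[0, 0, 0, 0, 0, 0, 5], [0, 0, 0, 0, 0, 0, 5], [0, 0, 0, 0, 0, 0, 5]],
  ],
)

```text
t: 15.0
ee_pos: [526.5, -207.8, 75.1]
ee_rot: [-179.9, 40.0, -11.2]
contact_force: [-0.2, -1.1, -4.4]
gripper_width: 15.0
```

```bash
python3 - <<'E'
from kin2 import *; from plan import *; from h import *
done([-34,172.3,-3.9,9.3,0,11.1]);check()
from workcell import eyes,models
import cv2
for n,c in(("side",(200,360,180,400)),("top",(170,330,210,430))):
    p=eyes.read_camera(n); cv2.imwrite(f"pics/{n}6.png",cv2.resize(p["pixels"][c[0]:c[1],c[2]:c[3],::-1],None,fx=3.5,fy=3.5,interpolation=cv2.INTER_CUBIC))
    r=models.masks_of("press_plate",p)
    if r:
        print(r[0]["score"],r[0]["region"].sum())
        w,_,_=cloud(p,r[0]["region"]); z=np.median(w[:,2]); print(n,"z",z)
        for lo,hi in((40,62),):
            q=w[(w[:,2]>lo)&(w[:,2]<hi)]; rr=cv2.minAreaRect(q[:,:2].astype(np.float32)); print(lo,len(q),np.round(rr[0],1),np.round(rr[1],1),round(rr[2],1))
            # plane fit
            A=np.c_[q[:,:2]-q[:,:2].mean(0),np.ones(len(q))]; print("slope deg",np.degrees(np.linalg.lstsq(A,q[:,2],rcond=None)[0][:2]).round(2),q[:,2].mean())
E
```

```text
t 15.0 pos [ 526.5 -207.8   75.1] err [-0.1  0.9 -0.2] roterr world [0.01 0.02 0.08] F [-0.2 -1.1 -4.4] M [0.15 0.88 0.06] w 15.0 J [-31.  23. 140. 152.  34. -80.]
0.65 2533
side z 57.13273111840521
40 2221 [ 513.4 -203.3] [121.1 113.7] 78.7
slope deg [1.01 0.16] 56.66120667098766
0.96 2792
top z 54.91989012375035
40 2204 [ 518.1 -206.4] [120.3 101. ] 78.7
slope deg [-0.13  0.09] 54.48314781389011
```

View pics/side6.png

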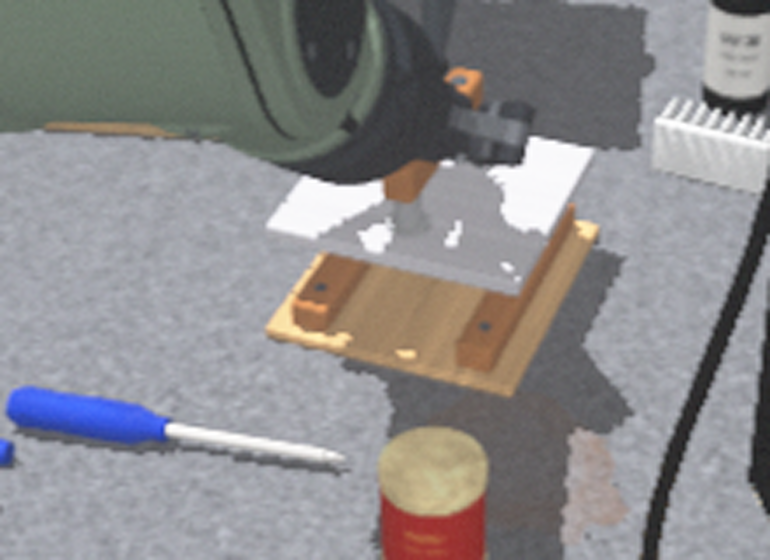

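View pics/top6.png

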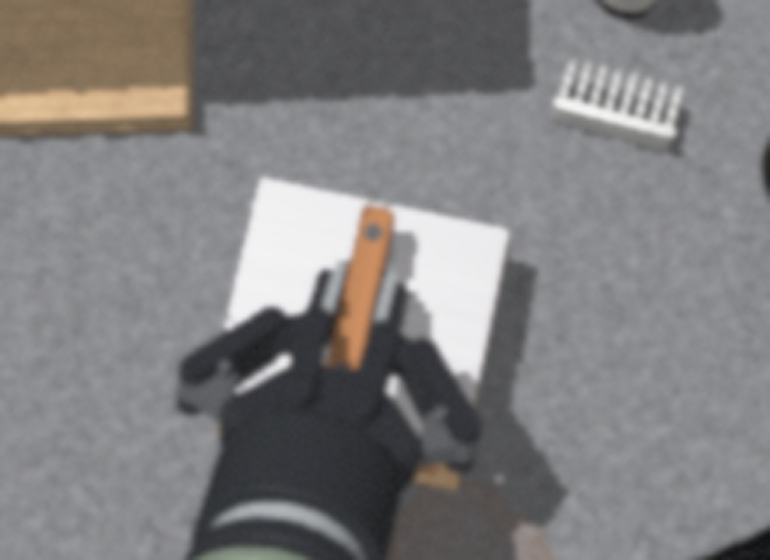

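```bash
python3 - <<'E'
from kin2 import *; from plan import *
p,R=load()
for dz in(-25,-28): print(rel(p+[-1.0,-0.7,dz],R))
print(rel(p+[-1.0,-0.7,0],R))
E
```

```text
[15.4  0.9 19.7  0.   0.   0. ]
[17.3  0.9 22.   0.   0.   0. ]
[-0.6  0.9  0.5  0.   0.   0. ]
```

Request:
step_arm(
  motion=[
    [[-0.6, 0.9, 0.5, 0, 0, 0, 5], [2.6, 0.9, 4.3, 0, 0, 0, 5], [5.8, 0.9, 8.2, 0, 0, 0, 5], [9, 0.9, 12, 0, 0, 0, 5], [12.2, 0.9, 15.8, 0, 0, 0, 5], [15.4, 0.9, 19.7, 0, 0, 0, 5], [15.4, 0.9, 19.7, 0, 0, 0, 5], [15.4, 0.9, 19.7, 0, 0, 0, 5], [15.4, 0.9, 19.7, 0, 0, 0, 5]],
  ],
)

```text
t: 16.1
ee_pos: [525.8, -209.5, 50.4]
ee_rot: [-180.0, 40.0, -11.3]
contact_force: [-0.1, 0.5, -4.8]
gripper_width: 15.3
```

```bash
python3 - <<'E'
from kin2 import *; from plan import *; from h import *
done([15.4,.9,19.7,0,0,0]);check()
from workcell import eyes,models
import cv2
p0,R0=load(); print(rel(p0+[0,0,-1],R0))
for n,c in(("side",(200,360,180,400)),("top",(170,330,210,430))):
    p=eyes.read_camera(n); cv2.imwrite(f"pics/{n}7.png",cv2.resize(p["pixels"][c[0]:c[1],c[2]:c[3],::-1],None,fx=3.5,fy=3.5,interpolation=cv2.INTER_CUBIC))
    r=models.masks_of("press_plate",p)
    if r:
        w,_,_=cloud(p,r[0]["region"]); q=w[(w[:,2]>22)&(w[:,2]<38)]; rr=cv2.minAreaRect(q[:,:2].astype(np.float32)); print(n,len(q),np.round(rr[0],1),np.round(rr[1],1),round(rr[2],1),np.median(q[:,2]))
E
```

```text
t 16.1 pos [ 525.8 -209.5   50.4] err [ 0.2 -0.1  0.1] roterr world [-0.01 -0.03 -0.  ] F [-0.1  0.5 -4.8] M [0.13 0.76 0.01] w 15.3 J [-31.  27. 141. 155.  39. -84.]
[0.6 0.  0.8 0.  0.  0. ]
side 2122 [ 512.1 -205.1] [120.5 114.6] 78.4 32.260228889900134
top 2026 [ 517.  -208.1] [119.8 100.9] 79.1 29.940957611244386
```

View pics/side7.png

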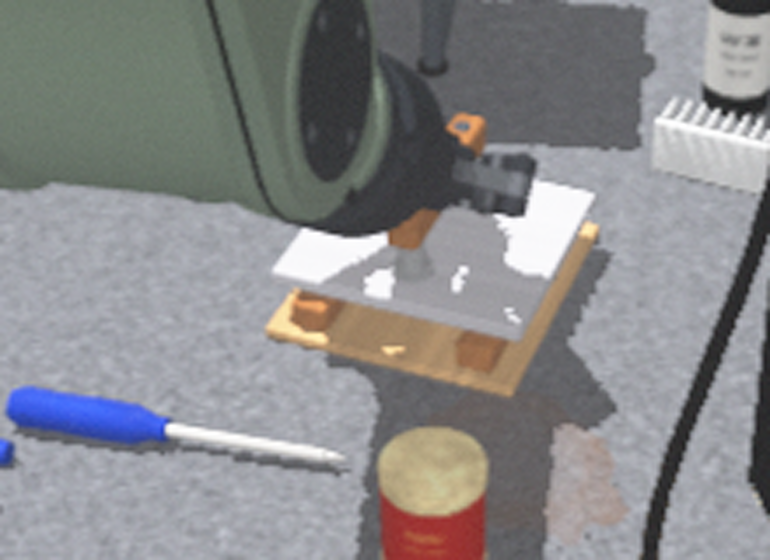

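Request:
step_arm(
  motion=[
    [[0.6, 0, 0.8, 0, 0, 0, 5], [1.3, 0, 1.5, 0, 0, 0, 5], [1.9, 0, 2.3, 0, 0, 0, 5], [2.2, 0, 2.6, 0, 0, 0, 5], [2.2, 0, 2.6, 0, 0, 0, 5], [2.2, 0, 2.6, 0, 0, 0, 5]],
  ],
)

```text
t: 16.9
ee_pos: [525.6, -209.4, 46.8]
ee_rot: [-179.9, 40.0, -11.3]
contact_force: [0.0, 0.6, -3.8]
gripper_width: 14.9
```

Request:
step_arm(
  motion=[
    [[0.2, 0, 0.2, 0, 0, 0, 5], [0.4, 0, 0.5, 0, 0, 0, 5], [0.4, 0, 0.5, 0, 0, 0, 5]],
  ],
)

```text
t: 17.2
ee_pos: [525.8, -209.4, 46.5]
ee_rot: [-179.9, 39.9, -11.3]
contact_force: [-0.6, -0.1, -2.4]
gripper_width: 15.2
```

```bash
python3 - <<'E'
from kin2 import *; from plan import *
done([2.2,0,2.6,0,0,0]);done([.4,0,.5,0,0,0]);check()
E
```

```text
t 17.2 pos [ 525.8 -209.4   46.5] err [ 0.2 -0.   0.2] roterr world [-0.01 -0.05  0.  ] F [-0.6 -0.1 -2.4] M [ 0.16  0.71 -0.01] w 15.2 J [-31.  28. 141. 156.  40. -84.]
```

Contact has begun (the load fell from -4.8 to -2.4 N). I'm lowering slightly more, then opening.

Request:
step_arm(
  motion=[
    [[0.2, 0, 0.2, 0, 0, 0, 5], [0.3, 0, 0.4, 0, 0, 0, 5], [0.3, 0, 0.4, 0, 0, 0, 5]],
  ],
)

```text
t: 17.5
ee_pos: [525.8, -209.4, 46.5]
ee_rot: [-180.0, 39.9, -11.3]
contact_force: [-5.0, 0.9, 5.4]
gripper_width: 15.0
```

```bash
python3 - <<'E'
from kin2 import *; from plan import *
done([.3,0,.4,0,0,0]);check()
E
```

```text
t 17.5 pos [ 525.8 -209.4   46.5] err [ 0.2 -0.   0.7] roterr world [-0.03 -0.11 -0.  ] F [-5.   0.9  5.4] M [0.05 0.34 0.  ] w 15.0 J [-31.  28. 141. 156.  40. -84.]
```

Request:
step_arm(
  motion=[
    [[-0.2, 0, -0.2, 0, 0, 0, 15], [-0.2, 0, -0.2, 0, 0, 0, 30], [-0.2, 0, -0.2, 0, 0, 0, 50], [-0.2, 0, -0.2, 0, 0, 0, 70], [-0.2, 0, -0.2, 0, 0, 0, 85], [-0.2, 0, -0.2, 0, 0, 0, 85], [-0.2, 0, -0.2, 0, 0, 0, 85], [-0.2, 0, -0.2, 0, 0, 0, 85], [-0.2, 0, -0.2, 0, 0, 0, 85]],
  ],
)

```text
t: 18.4
ee_pos: [525.6, -209.4, 46.0]
ee_rot: [-179.9, 40.0, -11.3]
contact_force: [1.1, 0.2, -0.6]
gripper_width: 85.0
```

```bash
python3 - <<'E'
from kin2 import *; from plan import *
done([-.2,0,-.2,0,0,0]);check()
p,R=load(); X=R.as_matrix()[:,0]
print(full(p-100*X,R,[0,0,0,155,0,-80]), p-100*X)
q=p-60*X+np.array([-40,0,100]); print(q,rel(q,R),full(q,R,[0,0,0,155,0,-80]))
E
```

```text
t 18.4 pos [ 525.6 -209.4   46. ] err [ 0.   0.  -0.1] roterr world [ 0.01 -0.   -0.  ] F [ 1.1  0.2 -0.6] M [ 0.09  0.37 -0.02] w 85.0 J [-31.  28. 141. 156.  40. -84.]
[-37.2  13.2 146.8 141.8  33.  -73.9] [ 450.42784739 -194.31553778  110.31960622]
[ 440.47531398 -200.33913522  184.61229159] [-154.3    7.8  -51.4    0.     0.     0. ] [-39.7   0.4 141.  108.9  22.7 -39.4]
```

Request:
step_arm(
  motion=[
    [[-15, 0, 0, 0, 0, 0, 85], [-30, 0, 0, 0, 0, 0, 85], [-50, 0, 0, 0, 0, 0, 85], [-70, 0, 0, 0, 0, 0, 85], [-85, 0, -18, 0, 0, 0, 85], [-100, 0, -36, 0, 0, 0, 85], [-121, 0, -61, 0, 0, 0, 85], [-121, 0, -61, 0, 0, 0, 85], [-121, 0, -61, 0, 0, 0, 85], [-121, 0, -61, 0, 0, 0, 85]],
  ],
)

```text
t: 19.4
ee_pos: [472.7, -198.6, 170.1]
ee_rot: [-179.9, 40.0, -11.3]
contact_force: [-0.3, 0.2, -0.4]
gripper_width: 85.0
```

```bash
python3 - <<'E'
from kin2 import *; from plan import *; from h import *
done([-121,0,-61,0,0,0]);check()
from workcell import eyes,models
import cv2
for n in("side","top"):
    p=eyes.read_camera(n); cv2.imwrite(f"pics/{n}8.png",p["pixels"][:,:,::-1])
    for l in("press_plate","board_top","board_low","bearers","screwdriver","heat_sink","tape"):
        r=models.masks_of(l,p)
        if not r: print(n,l,"none");continue
        w,_,_=cloud(p,r[0]["region"])
        if l=="press_plate": w=w[(w[:,2]>22)&(w[:,2]<36)]
        if l=="board_top": w=w[(w[:,2]>19)&(w[:,2]<30)]
        rr=cv2.minAreaRect(w[:,:2].astype(np.float32)); print(n,l,round(r[0]["score"],2),len(w),np.round(rr[0],1),np.round(rr[1],1),round(rr[2],1),"z",np.median(w[:,2]).round(1),np.percentile(w,[3,50,97],axis=0).round().tolist())
    w,_,_=cloud(p); 
    hd=w[(abs(w[:,0]-512)<60)&(abs(w[:,1]+206)<45)&(w[:,2]>54)&(w[:,2]<75)]
    if len(hd)>20: rr=cv2.minAreaRect(hd[:,:2].astype(np.float32)); print(" handle",rr,np.median(hd[:,2]))
E
```

```text
t 19.4 pos [ 472.7 -198.6  170.1] err [-0.4  0.3 -0.5] roterr world [ 0.03  0.03 -0.  ] F [-0.3  0.2 -0.4] M [0.07 0.34 0.  ] w 85.0 J [-35.   6. 139. 123.  22. -50.]
side press_plate 0.95 2771 [ 512.2 -205.6] [120.1 113.2] 78.4 z 28.4 [[454.0, -264.0, 24.0], [499.0, -214.0, 28.0], [562.0, -147.0, 31.0]]
side board_top 0.7 2303 [683.9 -32. ] [145.9 160.6] 2.6 z 24.7 [[613.0, -110.0, 21.0], [652.0, -18.0, 25.0], [726.0, 44.0, 27.0]]
side board_low 0.57 419 [613.1 -37.1] [ 12.3 158.4] 4.6 z 8.1 [[608.0, -113.0, 2.0], [614.0, -42.0, 8.0], [619.0, 35.0, 13.0]]
side bearers 0.7 1209 [ 512.1 -203. ] [124.2 131.4] 78.8 z 6.5 [[442.0, -269.0, 1.0], [461.0, -206.0, 6.0], [542.0, -140.0, 21.0]]
side screwdriver 0.69 578 [ 387.  -113.1] [ 18.2 142.7] 1.9 z 12.5 [[379.0, -173.0, 7.0], [383.0, -88.0, 12.0], [391.0, -45.0, 18.0]]
side heat_sink 0.75 718 [ 490.7 -322.9] [ 65.8 395.8] 88.5 z 19.0 [[610.0, -355.0, -0.0], [621.0, -329.0, 19.0], [683.0, -299.0, 31.0]]
side tape 0.27 3325 [ 534.5 -200.6] [138.3 155.4] 78.9 z 28.7 [[454.0, -263.0, 24.0], [499.0, -209.0, 29.0], [561.0, -147.0, 67.0]]
 han
[... 466 characters left out ...]
10.0, 18.0], [701.0, -34.0, 22.0], [792.0, 42.0, 25.0]]
top bearers 0.73 586 [ 513.5 -204.8] [114.4 132.6] 77.9 z 4.1 [[446.0, -261.0, 1.0], [461.0, -194.0, 4.0], [583.0, -141.0, 20.0]]
top screwdriver 0.96 400 [387.7 -80.6] [77.5 17.1] 88.1 z 13.4 [[380.0, -106.0, 8.0], [387.0, -76.0, 13.0], [396.0, -46.0, 17.0]]
top heat_sink 0.88 367 [ 628.3 -331.3] [61.2 26.8] 76.4 z 18.5 [[610.0, -357.0, -4.0], [620.0, -333.0, 18.0], [634.0, -302.0, 30.0]]
top tape 0.83 821 [ 599.8 -435.6] [63.3 60. ] 61.3 z 15.4 [[572.0, -461.0, -3.0], [599.0, -433.0, 15.0], [627.0, -407.0, 19.0]]
 handle ((512.244384765625, -207.0107421875), (16.169174194335938, 89.41974639892578), 78.74615478515625) 63.52022128836976
```

View pics/side8.png

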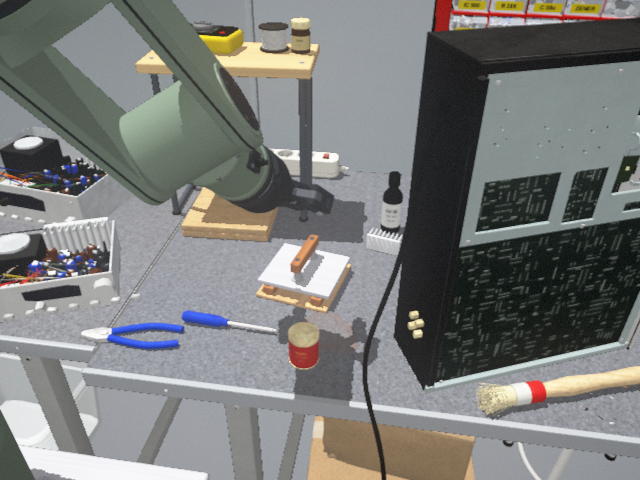

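View pics/top8.png

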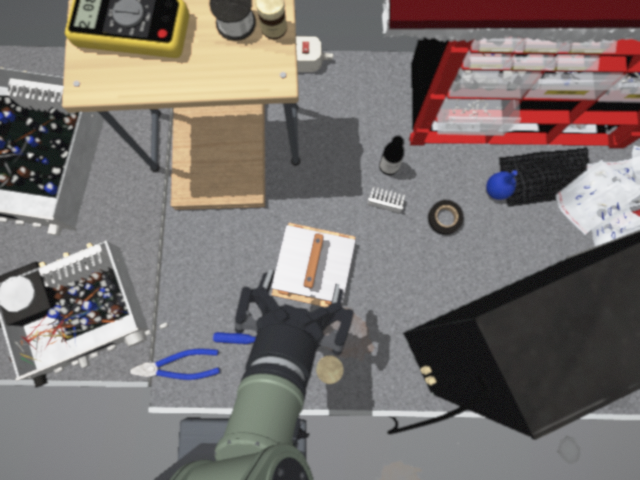

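The plate is centred and flat on the bearers: handle at (314,262) in top and (305,255) in side. The boards and the other things are unmoved, and the arm is clear, so I'm handing in.

```bash
python3 - <<'E'
from workcell import robot
print(robot.hand_in())
E
```

```text
the job is handed in; nothing more can be done
None
```

The press plate now lies flat and centred on the bearers, with its handle running along the battens. I handed the job in soon after the last reading at 19.4 s, with the gripper open and clear of everything.

**What I did:** I gripped the handle with the gripper leaning at 40° and slid the plate about 165 mm off the boards at constant height. By the end of the slide the arm was carrying the plate's weight. I only lifted it once the camera showed it clear, then carried it over, lowered it until it seated and let go.

**Last checks:**
- **Position:** the plate's centre is within about 1 mm of the bearers' centre in both views.
- **Angle:** the handle is within about 0.4° of the battens.
- **Height:** the plate's top is about 28 mm above the bench (28.4 mm from the side camera, 25.9 mm from the top), as it should be when seated.
- **Boards:** the upper board is within about 0.5 mm and 0.2° of where it started. The lower board's front edge looks unmoved in the pictures.
- **Other things:** the heat sink and tape measure within 1–2 mm of before. The screwdriver was partly hidden by the arm from above, but reads the same in the side view.

**What disagreed:**
- **Camera offset:** the two cameras differ by about 2 mm in height and sideways, so I compared the plate with the bearers within each view.
- **Network errors:** in the last look the networks gave a false match for the tape in the side view and confused the lower board with the upper one in the top view.
- **First lean:** my first choice of 55° ran close to a wrist joint limit, so I turned the wrist over and used 40° before touching the plate.

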